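Shut down the hotplate stirrer in the right order

TASK

The vials in the aluminium block are done, so shut down the hotplate stirrer they stand on by tapping lightly on the far half (the one next to the plate) of each of its rocker switches until it is fully down: first the heater (left rocker, as the robot faces it), then the stirring (right rocker), last the main power (the larger rocker in the middle). Leave the other stirrer running, do not pick up or shift the block, the vials or anything else on the bench, and finish with the hand clear.

Things in the scene. Friction and masses are not known exactly. Their poses are not given: they have to be found in the camera images.
- stirrer: The hotplate stirrer to shut down: it carries the aluminium block with vials, and stands left or right on the bench. Fixed. Light grey case 200 mm wide (y), 290 mm deep (x); white plate 172 x 176 mm, its top 105 mm above the bench. Origin: centre of its underside on the bench; z up, x from its front (which faces the robot) to its back.
- row (a point): Middle of the row of three dark rockers on the stirrer's front deck, 95 mm before and 63 mm above its origin, on the deck surface, which slopes down to the robot by 0.222 rad. Rockers are 50 mm apart. 41 mm further back: a flat display, and two fixed knobs 35 mm across, 15 mm tall, 74 mm left and right. The plate's front edge is 67 mm behind the row, 40 mm higher. Axes as the stirrer.
- heat (a joint): The heater rocker, plain dark plastic, 26 mm front to back, 17 mm wide, left in the row (towards +y of the stirrer), nearest the left knob. In rad: 0 = on (far half, next to the plate, stands up), 0.36 = off (far half pressed down). Stiff action, no spring: about 4 N on the far half tilts it, and it stays where it is left, so press it fully down. Off: above 0.28. Over 35 N is too rough; 10 to 15 mm/s is gentle.
- heat_far (a point): Point on the top of the far half of the heater rocker, 9 mm beyond its pivot, mid-width: press down here to switch it off. It moves with the rocker: 6 mm above the deck when on, 3 mm lower when off. x towards the plate, y to the left, z the rocker's up.
- stir (a joint): The stirring rocker, plain dark plastic, 26 mm front to back, 17 mm wide, right in the row (towards -y of the stirrer), nearest the right knob. In rad: 0 = on (far half, next to the plate, stands up), 0.36 = off (far half pressed down). Stiff action, no spring: about 4 N on the far half tilts it, and it stays where it is left, so press it fully down. Off: above 0.28. Over 35 N is too rough; 10 to 15 mm/s is gentle.
- stir_far (a point): Point on the top of the far half of the stirring rocker, 9 mm beyond its pivot, mid-width: press down here to switch it off. It moves with the rocker: 6 mm above the deck when on, 3 mm lower when off. x towards the plate, y to the left, z the rocker's up.
- main (a joint): The main power rocker, plain dark plastic, 32 mm front to back, 25 mm wide, the larger one in the middle of the row. In rad: 0 = on (far half, next to the plate, stands up), 0.36 = off (far half pressed down). Stiff action, no spring: about 3 N on the far half tilts it, and it stays where it is left, so press it fully down. Off: above 0.28. Over 35 N is too rough; 10 to 15 mm/s is gentle.
- main_far (a point): Point on the top of the far half of the main power rocker, 11 mm beyond its pivot, mid-width: press down here to switch it off. It moves with the rocker: 7 mm above the deck when on, 4 mm lower when off. x towards the plate, y to the left, z the rocker's up.
- neighbour: The second hotplate stirrer, same model, which carries a single amber bottle and stays running. Fixed; origin and axes as for the first.
- n_heat (a joint): Heater rocker of the second stirrer: 0 = on, 0.36 = off. To be left on.
- n_stir (a joint): Stirring rocker of the second stirrer: 0 = on, 0.36 = off. To be left on.
- n_main (a joint): Main rocker of the second stirrer: 0 = on, 0.36 = off. To be left on.
- block: Aluminium heating block 80 x 80 x 45 mm, loose on the plate of the stirrer to shut down; origin at the centre of its underside. It holds four vials, whose caps reach 69 mm above the plate.
- vial1: Amber vial with a white cap, 22 mm across, 56 mm tall, loose in a hole of the aluminium block; origin at the centre of its underside, z up.
- vial2: Amber vial with a white cap, 22 mm across, 56 mm tall, loose in a hole of the aluminium block; origin at the centre of its underside, z up.
- vial3: Amber vial with a white cap, 22 mm across, 56 mm tall, loose in a hole of the aluminium block; origin at the centre of its underside, z up.
- vial4: Amber vial with a white cap, 22 mm across, 56 mm tall, loose in a hole of the aluminium block; origin at the centre of its underside, z up.
- bottle: Amber bottle with a grey cap, 70 mm across, 140 mm tall, loose on the plate of the second stirrer; origin at the centre of its underside, z up.
- beaker: Small glass beaker 48 mm across, 66 mm tall, loose on the bench between the two stirrers; origin at the centre of its underside, z up.
- wash_bottle: White wash bottle 68 mm across, 195 mm tall with its spout, loose on the bench at the left; origin at the centre of its underside, z up.
- cylinder: Clear measuring cylinder on a grey square foot of 56 mm, 158 mm tall, loose on the bench at the right; origin at the centre of its underside, z up.
- spatula: Steel double-ended lab spatula 170 mm long, 5 mm thick, lying loose on the bench in front of the stirrers; origin under its middle.
- timer: White bench timer 62 x 62 x 16 mm, lying loose in front of the stirrers; origin at the centre of its underside.

How it is judged (in metres and radians):
On the way, in this order (a step that is already met when the one before it is completed fails the run):
1. the heater rocker is switched off, the other two still on (value of joint heat above 0.28 rad and value of joint each of stir, main below 0.18 rad), for 0.1 s.
2. then the stirring rocker is switched off, the main rocker still on (value of joint each of heat, stir above 0.28 rad and value of joint main below 0.18 rad), for 0.1 s.
3. then the main rocker is switched off (value of joint each of heat, stir, main above 0.28 rad), for 0.1 s.
At the end, for the whole second after the job is handed in: All three rockers of the stirrer with the block are off (above 0.28 of 0.36 rad), all three of the other stirrer are still on (below 0.1), and every loose thing is within 20 mm of where it stood (all of step 3 and value of joint each of n_heat, n_stir, n_main below 0.1 rad and distance of each of block, vial1, vial2, vial3, vial4, bottle, beaker, wash_bottle, cylinder, spatula, timer from where it was at the start of the episode below 0.02 m); the robot touches nothing.
It fails at once if stirring is switched off while the heater is on (value of joint stir above 0.18 rad and value of joint heat below 0.18 rad).
It fails at once if the main power is switched off while the heater or the stirring is on (value of joint main above 0.18 rad and value of joint any of heat, stir below 0.18 rad).
It fails at once if a switch of the other stirrer is thrown (value of joint any of n_heat, n_stir, n_main above 0.18 rad).
It fails at once if the stirrer is struck or pressed hard (over 35 N) (contact force between any of the fingers, the arm and stirrer above 35 N).
It fails at once if a loose thing is shifted by more than 20 mm, lifted or tipped (distance of any of block, vial1, vial2, vial3, vial4, bottle, beaker, wash_bottle, cylinder, spatula, timer from where it was at the start of the episode above 0.02 m or angle between any of block, vial1, vial2, vial3, vial4, bottle, beaker, wash_bottle, cylinder's own z axis and vertical above 0.35 rad).
It also fails if it takes over 38 s, if anything falls off the work surface, if the arm or the gripper's body presses on something with over 40 N, if the wrist force passes 120 N, or if a joint passes its speed limit or range.

ROBOT

A 6-joint arm with a two-finger parallel gripper is mounted at the origin on the work surface. World frame = base frame: x ahead of the robot, y to its left, z up, the work surface at z = 0. Lengths are in m, angles in degrees, forces in N, time in s.
With the tool pointing down it reaches from about 0.4 to 0.825 m from the base axis. Payload 7 kg.
Tool frame: the origin (TCP) lies at the very end of the fingers, on their centre line; the grasp point (between the pads) lies 19 mm behind it; z points along the fingers, y is the line along which they close (so a half turn about z gives the same grasp; the last joint's range is limited). The gripper opens to 88 mm and grips with 3 to 60 N. Pads are 19 mm wide; open, the fingers measure 130 mm over their backs; the gripper's body (78 mm by 193 mm) begins 47 mm behind the grasp point.
Start: joints at [80.85, 20.546, 0.682, 0, -70.136, -16.507], TCP at [0.292, 0.608, 0.227] pointing down, gripper open.
Joint ranges: [-176.03, 176.03], [-82.01, 121.73], [-58.28, 71.71], [-173.87, 95.51], [-174.79, -0.11], [-173.66, 173.66]. Speed limits (degrees/s): [136.94, 136.94, 172.46, 180, 180, 180].

INTERFACE

Orientations are given as [roll, pitch, yaw] about the fixed x, y, z axes, in that order (R = Rz(yaw) Ry(pitch) Rx(roll)).
In Python, from plant import r gives the robot as it stands. The module is installed in compiled form; this text tells all that it offers.
- The arm moves only by the tool jog_arm, never from a script. Its arguments are lists of equal length, an entry for each row: "travel": the shift along the tool's x, y, z each as a share of 50 cm, from -1 to 1, a list of three; "dr": the turn, a rotation vector about the tool's x, y, z each as a share of 360 degrees, from -1 to 1, a list of three; "claw": the opening, from 0 (shut) to 1 (fully open). A call has exactly 10 rows; each row is the pose to reach, as a shift and turn from the pose commanded when the call began, along the tool's axes at that moment, turning the shorter way round; what a row does not reach only later rows make up. A row lasts 1/8 s, in which the tool goes at most 62.5 mm and 10.7 degrees, less where a joint would pass 70% of its speed; a pose out of reach is approached as far as the arm can. A call with a number of a shift or a turn outside -1 to 1 is refused whole. A call with a gripper value outside its range is refused whole. The fingers move at their own pace and stop on an object; "newtons" is the grip in N (left out, the last holds). Time passes only in rows, so rows that repeat a pose let the fingers close, or fill a call up. It gives the time, the measured TCP pose, the force, the opening and the grip force at its end, in the units of the state.
- r.get_state(): the state, without advancing time (a new reading comes with each control period).
- r.capture(name): name is "scene" or "top" or "wrist"; returns a dict with "pixels" (384x512x3 uint8, red, green, blue), "range_z" (384x512 float32, m along the optical axis (not along the pixel's ray), 0 where there is no reading), "fx", "fy", "cx", "cy" (pixels), "position" and "attitude" of the camera in the world; the wrist camera has in their place "hand_eye" (4x4, takes a point from camera to tool coordinates, whose origin is the TCP and whose axes are the flange's). Camera axes: x right, y up, looking along -z (the intrinsics and any distortion apply to the point x, -y, -z); pixel columns grow to the right and rows downward; lengths in m; the calibration is good to about 2 mm. A picture is of the moment at which its call begins: read the wrist's pose just before it.
- r.close_job(): hands the job in; it is judged then, once.
Trained networks look in the newest picture that a camera, given by its name, has taken for a name from the list of things; names that differ only in an ending like _2 or _b are one class to them, and where a whole thing is asked for, a point or a joint stands for the part that bears it (a point fixed in the world has none). Each returns a list of dicts, best first, with "conf" (0 to 1); they miss things now and then, are a little off and sometimes report something else, mostly with a low value. They report only what shows in the picture. A call takes as long as a camera call.
- r.boxes_of(name, camera): "extent" ([left, top, right, bottom] in pixels, round what is visible of it).
- r.regions_of(name, camera): "pixels" (384x512 bool, what is visible of it) and "extent" ([left, top, right, bottom] in pixels, round what is visible of it).
- r.tip_of(name, camera): "at" ([column, row] in pixels: a listed point, or the origin of a listed thing).
The state is a dict: "time_s": time; "joints": joint angles; "qd": joint speeds; "joint_torque": joint torques, N m; "tcp_pos": TCP position; "eef_rot": TCP orientation; "contact_force": force on the tool from outside, world axes, zero at the start; "moment": the same for the moment, N m; "gripper_width": finger opening in m; "gripper_force": force on a finger pad.
Only numpy, scipy, OpenCV 4.12 (cv2) and the standard library are available. Lean on these libraries where they do the work, as an engineer would, in place of code of your own. Each camera call takes 0.05 s, during which the arm holds its last target. There are 200 camera calls.

## Working session

There is one attempt and no reset: what is moved stays moved. The work goes in short steps, Python scripts to look and compute and a tool call to move; the robot and the scene stay as the last step left them, time stands still between calls to the robot, and variables do not carry over. Pictures are saved under pics/ and viewed, at most 10 in all, crops included, and the job is handed in when it is done.

Besides the shell and the picture viewer there is one more tool, called as name(argument=value, ...) on one line, values as JSON. jog_arm: Moves the arm, as the interface text tells. Its arguments: {"type":"object","properties":{"travel":{"type":"array"},"dr":{"type":"array"},"claw":{"type":"array"},"newtons":{"type":"number"}},"required":["travel","dr","claw"]}

```bash
mkdir -p pics; cat > h.py <<'E'
from plant import r
import numpy as np, cv2
from scipy.spatial.transform import Rotation as R
def pose():
    s=r.get_state(); return np.array(s["tcp_pos"]),R.from_euler('xyz',s["eef_rot"],degrees=True).as_matrix()
def cap(n):
    p,M=pose(); c=r.capture(n)
    if n=="wrist":
        T=np.eye(4);T[:3,:3]=M;T[:3,3]=p;c["T"]=T@np.array(c["hand_eye"])
    else:
        a=np.array(c["attitude"]);T=np.eye(4)
        T[:3,:3]=a if a.shape==(3,3) else (R.from_euler('xyz',a,degrees=True).as_matrix() if a.size==3 else R.from_quat(a).as_matrix())
        T[:3,3]=c["position"];c["T"]=T
    return c
def pt(c,u,v,z=None):
    d=np.array([(u-c["cx"])/c["fx"],-(v-c["cy"])/c["fy"],-1.])
    T=c["T"];o=T[:3,3];w=T[:3,:3]@d
    if z is None:
        a=c["range_z"][int(round(v))-1:int(round(v))+2,int(round(u))-1:int(round(u))+2];a=a[a>0]
        return o+w*np.median(a) if a.size else None
    return o+w*(z-o[2])/w[2]
E
python3 - <<'E'
from h import *
print(r.get_state())
for n in("scene","top"):
    c=cap(n);cv2.imwrite(f"pics/{n}0.png",c["pixels"][...,::-1]);print(n,c["position"],c["attitude"],c["fx"],[k for k in c])
    for t in("stirrer","neighbour","heat_far","stir_far","main_far","row","block","bottle"):
        for q in r.tip_of(t,n)[:2]: 
            P=pt(c,*q["at"]);print(t,round(q["conf"],2),np.round(q["at"],1),None if P is None else P.round(3))
E
```

```text
{'time_s': 0.0, 'joints': array([ 8.08497502e+01,  2.05912725e+01,  6.34374765e-01, -1.94971445e-02,
       -7.01352002e+01, -1.65057123e+01]), 'qd': array([-0.02188053,  0.10134336, -0.00272799, -0.05967502,  0.0820222 ,
       -0.04436474]), 'joint_torque': array([-1.11808067e-04, -5.82728577e+01,  2.93045461e+01,  6.99710771e+00,
        6.76569500e-03, -1.66954387e-04]), 'tcp_pos': array([0.29208269, 0.60800171, 0.22563104]), 'eef_rot': array([ 1.79906490e+02, -8.59517486e-03, -2.56625950e+01]), 'contact_force': array([-0.53525938,  0.25149815, -0.24496557]), 'moment': array([-0.00356488,  0.01144014, -0.00572615]), 'gripper_force': 0.0, 'gripper_width': 0.08765142674638332}
scene [ 1.15114733 -0.49246134  0.95557117] [42.57647817  1.13592553 47.00867949] 397.03840564175675 ['pixels', 'range_z', 'fx', 'fy', 'cx', 'cy', 'position', 'attitude', 'T']
stirrer 0.59 [198.8 272.2] [ 0.725 -0.255  0.173]
neighbour 0.7 [288.  187.1] [0.644 0.135 0.104]
heat_far 0.47 [192.7 229. ] [ 0.55  -0.151  0.073]
stir_far 0.39 [159.4 248.7] [ 0.537 -0.255  0.068]
main_far 0.64 [205.2 279.3] [ 0.738 
[... 311 characters left out ...]
92902983 -89.44401422] 421.77206651491963 ['pixels', 'range_z', 'fx', 'fy', 'cx', 'cy', 'position', 'attitude', 'T']
stirrer 0.55 [318.6 150.7] [ 0.676 -0.214  0.148]
neighbour 0.72 [196.7 181.7] [0.57  0.207 0.104]
heat_far 0.52 [296.1 186.5] [ 0.565 -0.145  0.068]
heat_far 0.17 [315.2 136.1] [ 0.728 -0.203  0.149]
stir_far 0.47 [324.3 196.8] [ 0.529 -0.246  0.064]
main_far 0.65 [308.2 193.7] [ 0.54  -0.188  0.067]
main_far 0.28 [327.4 151.5] [ 0.673 -0.244  0.15 ]
row 0.6 [310.3 193.9] [ 0.539 -0.195  0.068]
row 0.22 [296.1 190.1] [ 0.552 -0.145  0.07 ]
block 0.67 [319.7 146.8] [ 0.684 -0.215  0.166]
block 0.48 [199.7 180.3] [0.575 0.196 0.105]
bottle 0.74 [200.3 157.7] [0.629 0.185 0.209]
```

```bash
python3 - <<'E'
import cv2
a=cv2.imread("pics/scene0.png");b=cv2.imread("pics/top0.png")
cv2.imwrite("pics/both.png",cv2.vconcat([a[60:360,100:500],b[60:300,100:500]]))
E
```

```text
(no output)
```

View pics/both.png

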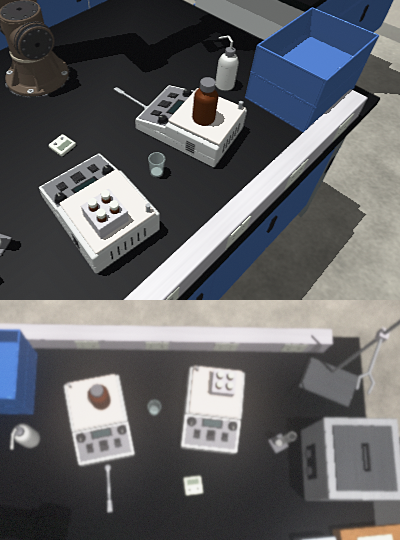

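```bash
python3 - <<'E'
from h import *
c=cap("top")
g=r.regions_of("stirrer","top");print([(q["conf"],q["extent"]) for q in g])
c2=cap("wrist");print(np.array(c2["hand_eye"]).round(3),c2["fx"],c2["cx"],c2["cy"])
# plate: depth-based world points, z 0.09..0.12 near
v,u=np.mgrid[0:384,0:512];z=c["range_z"]
d=np.stack([(u-c["cx"])/c["fx"],-(v-c["cy"])/c["fy"],-np.ones(u.shape)],-1)*z[...,None]
W=d@c["T"][:3,:3].T+c["T"][:3,3]
m=(z>0)&(W[...,2]>.095)&(W[...,2]<.115)&(W[...,0]>.5)&(W[...,1]<-.05)&(W[...,1]>-.4)&(W[...,0]<.9)
rc=cv2.minAreaRect(W[m][:,:2].astype(np.float32));print(m.sum(),rc)
if g:
    q=W[g[0]["pixels"]&(z>0)];print(cv2.minAreaRect(q[:,:2].astype(np.float32)))
E
```

```text
[(0.93, [281.1, 129.3, 344.4, 215.6])]
[[-0.     0.963  0.27   0.074]
 [ 1.     0.     0.001 -0.001]
 [ 0.001  0.27  -0.963 -0.159]
 [ 0.     0.     0.     1.   ]] 318.2651091352654 255.05813720932315 197.61727240568212
1722 ((0.7712215185165405, -0.1958659142255783), (0.31465837359428406, 0.35111933946609497), 73.07129669189453)
((0.6449358463287354, -0.214957132935524), (0.21886490285396576, 0.3267607092857361), 83.31847381591797)
```

jog_arm(travel=[[0.08, 0.09, -0.04], [0.16, 0.18, -0.05], [0.25, 0.27, -0.05], [0.34, 0.37, -0.05], [0.42, 0.46, -0.05], [0.5, 0.55, -0.05], [0.58, 0.64, -0.05], [0.66, 0.73, -0.05], [0.74, 0.82, -0.05], [0.8, 0.88, -0.05]], dr=[[0, 0, 0.02], [0, 0, 0.05], [0, 0, 0.075], [0, 0, 0.1], [0, 0, 0.125], [0, 0, 0.15], [0, 0, 0.175], [0, 0, 0.2], [0, 0, 0.225], [0, 0, 0.25]], claw=[0, 0, 0, 0, 0, 0, 0, 0, 0, 0], newtons=10)

```text
time_s: 2.3
tcp_pos: [0.4625, 0.0364, 0.2521]
eef_rot: [-180.0, 0.0, -116.0]
contact_force: [0.7, 0.6, 0.3]
gripper_width: 0.0009
gripper_force: 0.0
```

jog_arm(travel=[[0.05, -0.05, 0], [0.1, -0.09, 0], [0.15, -0.14, 0], [0.21, -0.19, 0], [0.26, -0.23, 0], [0.31, -0.28, 0], [0.36, -0.32, 0], [0.36, -0.32, 0], [0.36, -0.32, 0], [0.36, -0.32, 0]], dr=[[0, 0, 0.025], [0, 0, 0.05], [0, 0, 0.075], [0, 0, 0.1], [0, 0, 0.125], [0, 0, 0.15], [0, 0, 0.175], [0, 0, 0.198], [0, 0, 0.198], [0, 0, 0.198]], claw=[0, 0, 0, 0, 0, 0, 0, 0, 0, 0])

```text
time_s: 3.55
tcp_pos: [0.5286, -0.1927, 0.2517]
eef_rot: [180.0, 0.0, 173.3]
contact_force: [0.2, -0.2, -0.2]
gripper_width: 0.0003
gripper_force: 0.0
```

```bash
cat > m.py <<'E'
from h import *
import sys
def run(name,extra=()):
    print(*pose()[0].round(4),r.get_state()["eef_rot"].round(2),r.get_state()["time_s"])
    c=cap("wrist");im=c["pixels"][...,::-1].copy()
    for t in("heat_far","stir_far","main_far","row"):
        for q in r.tip_of(t,"wrist")[:2]:
            P=pt(c,*q["at"]);print(t,round(q["conf"],2),np.round(q["at"],1),None if P is None else P.round(4))
    cv2.imwrite(name,im);np.savez("w.npz",z=c["range_z"],T=c["T"],im=im,k=[c["fx"],c["fy"],c["cx"],c["cy"]])
run(sys.argv[1])
E
python3 m.py pics/w1.png
```

```text
0.5286 -0.1927 0.2517 [1.8000e+02 1.0000e-02 1.7326e+02] 3.55
heat_far 0.71 [297.4 192.3] [ 0.5516 -0.1484  0.0728]
heat_far 0.6 [250.6 188.2] [ 0.5416 -0.199   0.0704]
stir_far 0.95 [204.1 188.7] [ 0.536  -0.2498  0.071 ]
main_far 0.75 [251.4 187.5] [ 0.5409 -0.198   0.0702]
row 0.9 [253.5 178.7] [ 0.5323 -0.1946  0.0661]
```

View pics/w1.png

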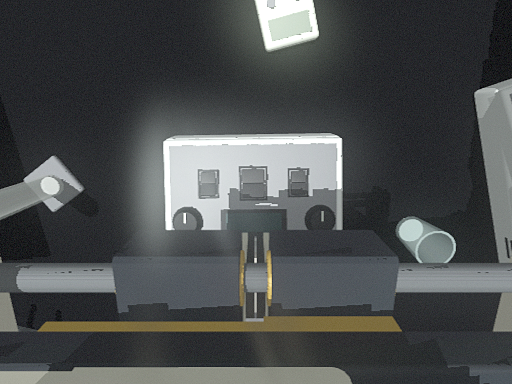

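jog_arm(travel=[[-0.006, 0.02, 0.04], [-0.012, 0.04, 0.08], [-0.018, 0.06, 0.12], [-0.024, 0.08, 0.16], [-0.03, 0.094, 0.2], [-0.03, 0.094, 0.23], [-0.03, 0.094, 0.244], [-0.03, 0.094, 0.244], [-0.03, 0.094, 0.244], [-0.03, 0.094, 0.244]], dr=[[0, 0, 0.002], [0, 0, 0.004], [0, 0, 0.004], [0, 0, 0.004], [0, 0, 0.004], [0, 0, 0.004], [0, 0, 0.004], [0, 0, 0.004], [0, 0, 0.004], [0, 0, 0.004]], claw=[0, 0, 0, 0, 0, 0, 0, 0, 0, 0])

```text
time_s: 5.05
tcp_pos: [0.5495, -0.1482, 0.1302]
eef_rot: [180.0, 0.1, 171.6]
contact_force: [0.1, -0.4, -0.1]
gripper_width: 0.0004
gripper_force: 0.0
```

```bash
python3 m.py pics/w2.png; python3 -c "
import cv2;a=cv2.imread('pics/w2.png');cv2.imwrite('pics/w2c.png',cv2.resize(a[100:330,100:420],None,fx=2.4,fy=2.4))"
```

```text
0.5495 -0.1482 0.1302 [1.7999e+02 6.0000e-02 1.7162e+02] 5.05
heat_far 0.58 [260.  211.6] [ 0.5502 -0.1445  0.0722]
stir_far 0.92 [116.  214.4] [ 0.5376 -0.2479  0.0708]
row 0.7 [187.6 201.1] [ 0.5362 -0.1955  0.0676]
```

View pics/w2c.png

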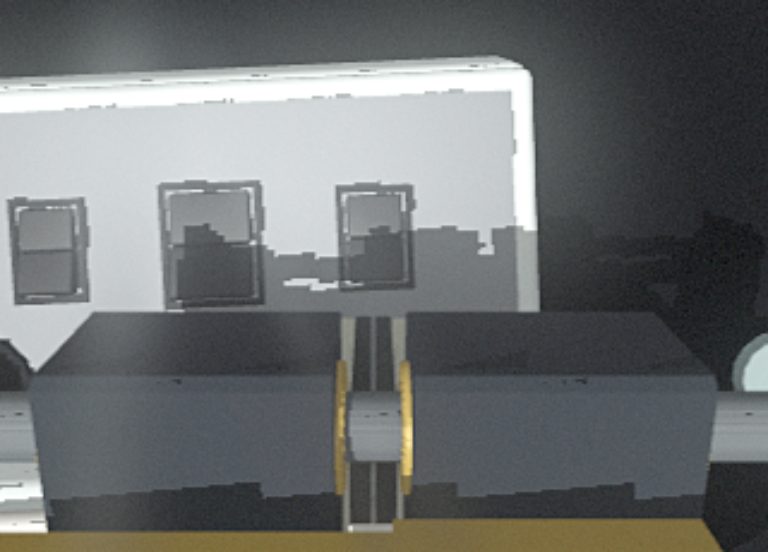

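```bash
python3 - <<'E'
from h import *
w=np.load("w.npz");k=w["k"];c=dict(fx=k[0],fy=k[1],cx=k[2],cy=k[3],T=w["T"],range_z=w["z"])
f=lambda x,y:(x/2.4+100,y/2.4+100)
for n,x,y,z in(("heat frame c",375.5,237,.063),("stir frame c",49,250,.063),("main frame c",211.5,244,.063),("heatfar",376,262,.071),("stirfar",48,274,.071),("mainfar",213,275,.072)):
    u,v=f(x,y);print(n,pt(c,u,v,z).round(4),pt(c,u,v).round(4))
E
```

```text
heat frame c [ 0.543 -0.146  0.063] [ 0.5415 -0.1458  0.0684]
stir frame c [ 0.5324 -0.2465  0.063 ] [ 0.5313 -0.2442  0.0677]
main frame c [ 0.5378 -0.1964  0.063 ] [ 0.5366 -0.1952  0.0677]
heatfar [ 0.5485 -0.1467  0.071 ] [ 0.5484 -0.1467  0.0712]
stirfar [ 0.5378 -0.2449  0.071 ] [ 0.5377 -0.2449  0.0711]
mainfar [ 0.545  -0.1956  0.072 ] [ 0.5448 -0.1954  0.0727]
```

jog_arm(travel=[[-0.006, 0.002, 0.04], [-0.006, 0.002, 0.07], [-0.006, 0.002, 0.09], [-0.006, 0.002, 0.102], [-0.006, 0.002, 0.107], [-0.006, 0.002, 0.11], [-0.006, 0.002, 0.113], [-0.006, 0.002, 0.116], [-0.006, 0.002, 0.119], [-0.006, 0.002, 0.122]], dr=[[0, 0, -0.006], [0, 0, -0.006], [0, 0, -0.006], [0, 0, -0.006], [0, 0, -0.006], [0, 0, -0.006], [0, 0, -0.006], [0, 0, -0.006], [0, 0, -0.006], [0, 0, -0.006]], claw=[0, 0, 0, 0, 0, 0, 0, 0, 0, 0])

```text
time_s: 6.55
tcp_pos: [0.554, -0.1476, 0.0694]
eef_rot: [180.0, 0.2, 173.8]
contact_force: [3.9, -0.5, 5.4]
gripper_width: 0.0005
gripper_force: 2.3
```

jog_arm(travel=[[0, 0, 0.001], [0, 0, 0.002], [0, 0, 0.003], [0, 0, 0.004], [0, 0, 0.004], [0, 0, 0.004], [0, 0, 0.004], [0, 0, 0.004], [0, 0, 0.004], [0, 0, 0.004]], dr=[[0, 0, 0], [0, 0, 0], [0, 0, 0], [0, 0, 0], [0, 0, 0], [0, 0, 0], [0, 0, 0], [0, 0, 0], [0, 0, 0], [0, 0, 0]], claw=[0, 0, 0, 0, 0, 0, 0, 0, 0, 0])

```text
time_s: 7.8
tcp_pos: [0.5538, -0.1476, 0.0686]
eef_rot: [-180.0, 0.2, 173.8]
contact_force: [0.2, 1.2, 15.6]
gripper_width: 0.0006
gripper_force: 8.1
```

jog_arm(travel=[[0, 0, -0.02], [0, 0, -0.07], [0, -0.02, -0.11], [0, -0.07, -0.123], [0, -0.12, -0.123], [0, -0.17, -0.123], [0, -0.19, -0.123], [0, -0.2, -0.123], [0, -0.2, -0.123], [0, -0.2, -0.123]], dr=[[0, 0, 0], [0, 0, 0], [0, 0, 0], [0, 0, 0], [0, 0, 0], [0, 0, 0], [0, 0, 0], [0, 0, 0], [0, 0, 0], [0, 0, 0]], claw=[0, 0, 0, 0, 0, 0, 0, 0, 0, 0])

```text
time_s: 9.05
tcp_pos: [0.5415, -0.2463, 0.128]
eef_rot: [180.0, -0.0, 173.8]
contact_force: [-0.7, -0.4, 0.1]
gripper_width: 0.0007
gripper_force: 0.0
```

```bash
python3 m.py pics/w3.png; python3 -c "
import cv2;a=cv2.imread('pics/w3.png');cv2.imwrite('pics/w3c.png',cv2.resize(a[130:280,160:480],None,fx=2.5,fy=2.5))"
```

```text
0.5415 -0.2463 0.128 [ 1.7999e+02 -1.0000e-02  1.7381e+02] 9.05
heat_far 0.82 [393.6 212. ] [ 0.553  -0.1471  0.0693]
stir_far 0.96 [250.1 209.4] [ 0.539  -0.2495  0.0718]
main_far 0.75 [325. 206.] [ 0.5425 -0.1964  0.0712]
row 0.9 [323.3 194.5] [ 0.535  -0.1964  0.0672]
```

View pics/w3c.png

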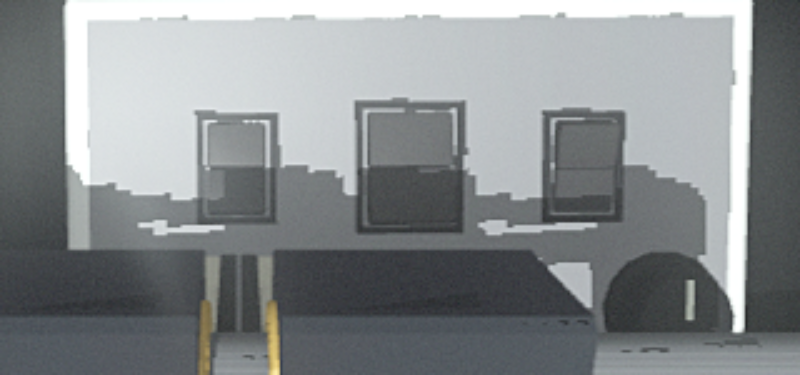

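```bash
cat > sl.py <<'E'
from h import *
w=np.load("w.npz");k=w["k"];c=dict(fx=k[0],fy=k[1],cx=k[2],cy=k[3],T=w["T"],range_z=w["z"])
import sys
for n,u in zip(("stir","main","heat"),map(int,sys.argv[1].split(","))):
    for v0,v1 in((181,195),(199,214)):
        P=np.array([pt(c,x,v) for v in range(v0,v1) for x in range(u-6,u+7)])
        f=np.polyfit(P[:,0],P[:,2],1);print(n,v0,"slope",f[0].round(3),"mean z",P[:,2].mean().round(4),"x",P[:,0].min().round(4),P[:,0].max().round(4))
E
python3 sl.py 254,324,394
```

```text
stir 181 slope 0.362 mean z 0.0657 x 0.52 0.5298
stir 199 slope 0.479 mean z 0.0709 x 0.5321 0.5422
main 181 slope 0.369 mean z 0.0658 x 0.5256 0.5351
main 199 slope 0.488 mean z 0.0711 x 0.5374 0.5472
heat 181 slope -0.041 mean z 0.0683 x 0.5298 0.5403
heat 199 slope 0.098 mean z 0.0687 x 0.5431 0.5543
```

jog_arm(travel=[[-0.002, 0, 0.04], [-0.002, 0, 0.07], [-0.002, 0, 0.09], [-0.002, 0, 0.1], [-0.002, 0, 0.103], [-0.002, 0, 0.106], [-0.002, 0, 0.109], [-0.002, 0, 0.112], [-0.002, 0, 0.115], [-0.002, 0, 0.118]], dr=[[0, 0, 0], [0, 0, 0], [0, 0, 0], [0, 0, 0], [0, 0, 0], [0, 0, 0], [0, 0, 0], [0, 0, 0], [0, 0, 0], [0, 0, 0]], claw=[0, 0, 0, 0, 0, 0, 0, 0, 0, 0])

```text
time_s: 10.55
tcp_pos: [0.5439, -0.2473, 0.0699]
eef_rot: [-180.0, 0.2, 173.8]
contact_force: [1.5, -0.2, 4.3]
gripper_width: 0.0004
gripper_force: 2.3
```

jog_arm(travel=[[0, 0, 0.001], [0, 0, 0.002], [0, 0, 0.003], [0, 0, 0.004], [0, 0, 0.004], [0, 0, 0.004], [0, 0, 0.004], [0, 0, 0.004], [0, 0, 0.004], [0, 0, 0.004]], dr=[[0, 0, 0], [0, 0, 0], [0, 0, 0], [0, 0, 0], [0, 0, 0], [0, 0, 0], [0, 0, 0], [0, 0, 0], [0, 0, 0], [0, 0, 0]], claw=[0, 0, 0, 0, 0, 0, 0, 0, 0, 0])

```text
time_s: 11.8
tcp_pos: [0.5436, -0.2472, 0.0686]
eef_rot: [-180.0, 0.1, 173.8]
contact_force: [1.3, 1.7, 12.1]
gripper_width: 0.0006
gripper_force: 6.4
```

jog_arm(travel=[[0, 0, -0.02], [0, 0, -0.07], [0, 0.02, -0.11], [-0.003, 0.05, -0.123], [-0.003, 0.08, -0.123], [-0.003, 0.1, -0.123], [-0.003, 0.1, -0.123], [-0.003, 0.1, -0.123], [-0.003, 0.1, -0.123], [-0.003, 0.1, -0.123]], dr=[[0, 0, 0], [0, 0, 0], [0, 0, 0], [0, 0, 0], [0, 0, 0], [0, 0, 0], [0, 0, 0], [0, 0, 0], [0, 0, 0], [0, 0, 0]], claw=[0, 0, 0, 0, 0, 0, 0, 0, 0, 0])

```text
time_s: 13.05
tcp_pos: [0.5493, -0.1978, 0.1285]
eef_rot: [-180.0, -0.0, 173.8]
contact_force: [0.7, -0.6, 0.4]
gripper_width: 0.0004
gripper_force: 0.0
```

```bash
python3 m.py pics/w4.png; python3 sl.py 184,254,324
```

```text
0.5493 -0.1978 0.1285 [-1.8000e+02 -1.0000e-02  1.7375e+02] 13.05
heat_far 0.63 [325.6 208.8] [ 0.5533 -0.147   0.069 ]
stir_far 0.7 [185.4 205.1] [ 0.5395 -0.2468  0.0692]
main_far 0.91 [255.  203.6] [ 0.5431 -0.197   0.0715]
row 0.84 [254.1 190.5] [ 0.5345 -0.1967  0.0676]
stir 181 slope -0.019 mean z 0.0682 x 0.5216 0.532
stir 199 slope 0.057 mean z 0.0687 x 0.5347 0.5456
main 181 slope 0.324 mean z 0.0666 x 0.5278 0.5376
main 199 slope 0.509 mean z 0.0723 x 0.5397 0.5497
heat 181 slope -0.063 mean z 0.0681 x 0.5324 0.5431
heat 199 slope 0.025 mean z 0.0689 x 0.5456 0.5568
```

jog_arm(travel=[[0, 0, 0.04], [0, 0, 0.07], [0, 0, 0.09], [0, 0, 0.098], [0, 0, 0.102], [0, 0, 0.105], [0, 0, 0.108], [0, 0, 0.111], [0, 0, 0.114], [0, 0, 0.117]], dr=[[0, 0, 0], [0, 0, 0], [0, 0, 0], [0, 0, 0], [0, 0, 0], [0, 0, 0], [0, 0, 0], [0, 0, 0], [0, 0, 0], [0, 0, 0]], claw=[0, 0, 0, 0, 0, 0, 0, 0, 0, 0])

```text
time_s: 14.55
tcp_pos: [0.5509, -0.1976, 0.0708]
eef_rot: [-180.0, 0.2, 173.8]
contact_force: [3.1, -1.1, 4.6]
gripper_width: 0.0005
gripper_force: 1.8
```

jog_arm(travel=[[0, 0, 0.001], [0, 0, 0.002], [0, 0, 0.003], [0, 0, 0.004], [0, 0, 0.005], [0, 0, 0.005], [0, 0, 0.005], [0, 0, 0.005], [0, 0, 0.005], [0, 0, 0.005]], dr=[[0, 0, 0], [0, 0, 0], [0, 0, 0], [0, 0, 0], [0, 0, 0], [0, 0, 0], [0, 0, 0], [0, 0, 0], [0, 0, 0], [0, 0, 0]], claw=[0, 0, 0, 0, 0, 0, 0, 0, 0, 0])

```text
time_s: 15.8
tcp_pos: [0.5499, -0.1976, 0.0691]
eef_rot: [-180.0, 0.1, 173.8]
contact_force: [-1.0, 1.3, 14.5]
gripper_width: 0.0003
gripper_force: 7.2
```

jog_arm(travel=[[0, 0, -0.02], [0, 0, -0.07], [0, 0, -0.11], [0, 0, -0.123], [0, 0, -0.123], [0, 0, -0.123], [0, 0, -0.123], [0, 0, -0.123], [0, 0, -0.123], [0, 0, -0.123]], dr=[[0, 0, 0], [0, 0, 0], [0, 0, 0], [0, 0, 0], [0, 0, 0], [0, 0, 0], [0, 0, 0], [0, 0, 0], [0, 0, 0], [0, 0, 0]], claw=[0, 0, 0, 0, 0, 0, 0, 0, 0, 0])

```text
time_s: 17.05
tcp_pos: [0.5493, -0.1975, 0.129]
eef_rot: [-180.0, -0.0, 173.8]
contact_force: [0.0, 0.6, 0.2]
gripper_width: 0.0004
gripper_force: 0.0
```

```bash
python3 m.py pics/w5.png; python3 sl.py 184,254,324
```

```text
0.5493 -0.1975 0.129 [-180.     -0.    173.78] 17.05
heat_far 0.74 [324.2 205.6] [ 0.5511 -0.1474  0.0688]
stir_far 0.92 [186.4 206.3] [ 0.5406 -0.246   0.0695]
main_far 0.65 [254.4 204.8] [ 0.5451 -0.1974  0.0687]
row 0.67 [255.6 190.5] [ 0.5346 -0.1954  0.0685]
stir 181 slope -0.037 mean z 0.0681 x 0.5218 0.5323
stir 199 slope 0.033 mean z 0.0688 x 0.5348 0.546
main 181 slope -0.056 mean z 0.0681 x 0.5271 0.5379
main 199 slope 0.101 mean z 0.0691 x 0.5404 0.5514
heat 181 slope -0.033 mean z 0.0682 x 0.5327 0.5431
heat 199 slope 0.014 mean z 0.069 x 0.5457 0.5571
```

jog_arm(travel=[[0, 0, -0.05], [0, 0, -0.1], [0, 0, -0.15], [0, 0, -0.2], [0, 0, -0.2], [0, 0, -0.2], [0, 0, -0.2], [0, 0, -0.2], [0, 0, -0.2], [0, 0, -0.2]], dr=[[0, 0, 0], [0, 0, 0], [0, 0, 0], [0, 0, 0], [0, 0, 0], [0, 0, 0], [0, 0, 0], [0, 0, 0], [0, 0, 0], [0, 0, 0]], claw=[0, 0, 0, 0, 0, 0, 0, 0, 0, 0])

```text
time_s: 18.55
tcp_pos: [0.5493, -0.1975, 0.2289]
eef_rot: [-180.0, -0.0, 173.8]
contact_force: [-0.2, 0.0, 0.4]
gripper_width: 0.0002
gripper_force: 0.0
```

```bash
python3 -c "
from plant import r
print(r.close_job())"
```

```text
the job is handed in; nothing more can be done
None
```

I switched off the heater, then stirring, then main power, and wrist depth images show all three rockers fully down; the highest force reading was about 16 N, the hand is clear, and the job was handed in at 18.6 s with no verdict returned.

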